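Open the swing-bolt lid of a rubber ageing pot

TASK

Open the ageing pot. Back the wing nut off only until its washer clears the raised lip on the lid's lug (a light outward pull tells; no more than a tenth of a turn beyond, so that it nips up again quickly), swing the hinged eyebolt out of the slot and right down, then raise the lid by its bar handle until it stays wide open. Never force the bolt, nut or washer against the lug while the lip still holds it, do not let the lid drop, and leave everything else on the desk where it is.

Things in the scene. Friction and masses are not known exactly. Their poses are not given: they have to be found in the camera images.
- pot: Steel test pot bolted to a square base plate 170 x 170 x 10 mm; pot 112 mm across, top flange 140 mm across at 92 mm height. Fixed to the desk. Origin: centre of the base plate's underside. Its -x axis points to the front, where the eyebolt stands; +x to the back, where the lid is hinged; z up.
- bolt_pivot (a point): Centre of the eyebolt's pivot pin, between two ears on the front of the pot: at pot (-84, 0, 34) mm. The pin lies along pot y. Does not move.
- bolt (a joint): Swing of the steel eyebolt about its pivot pin, rad: 0 upright in the slot; grows as its top swings outward (towards pot -x) and down; stops at 1.6, about level. 10 mm thick, reaches 112 mm from the pivot; its end stands between the wings. The pin is stiff (0.13 N m): the bolt stays where it is left. About 1 mm of play in the slot on every side.
- nut: Wing nut on the eyebolt; under it a captive oblong washer (13 x 24 mm, does not turn) rises with it and drops behind the lug's lip. Origin: centre of the washer's underside; axes as nut_wings. Right-hand two-start thread, rises 6 mm a turn (slackens counter-clockwise from above). 0.1 to 0.3 N m breaks it loose, then 0.05. Tightness differs: 0.4 to 0.8 of a turn frees it. Cannot come off.
- nut_wings (a point): Middle of the wing nut's two wings, on the bolt's axis, 24 mm above the washer's underside and 98 mm from the pivot when the nut is just seated. x axis along the wings, z axis along the bolt, away from the pivot. Wings: 58 mm tip to tip, 12 mm thick with flat sides, from 14 mm below this point to 12 mm above it. At the start (tight: up to 2 mm lower) they point any way within 2 rad of pot y.
- lug: Slotted lug on the front edge of the lid: two prongs, 40 mm wide over both, seat face 108 mm above the desk, an open slot 12 mm wide between them; at the slot's mouth a raised lip 2 to 3 mm high on either side holds the washer in (under 1 mm of play) until it is lifted over it. Moves with the lid; its origin is at the lid's hinge, use point lug_seat for its place.
- lug_seat (a point): Point on the lug's seat face, on the axis of the upright bolt (84 mm in front of the pot's axis, 108 mm high). Axes as the lid's: parallel to the pot's when the lid is shut.
- lid_hinge (a point): Middle of the lid's hinge pin at the back: at pot (86, 0, 96) mm. The pin lies along pot y. Does not move.
- lid (a joint): Opening of the lid, rad: 0 shut, grows as the front edge rises, stops at 1.75. Steel lid 140 mm across, 12 mm thick, top face 106 mm high, 0.45 kg. About 7 N at the handle raises it; above about 0.85 rad the stiff hinge holds it, below that it falls shut.
- lid_bar (a point): Middle of the lid's black bar handle: a round bar 11 mm thick and 100 mm long along pot y, on two 8 mm posts 40 mm to each side, 36 mm above the lid's top face. Lies 82 mm in front of the hinge pin and 46 mm above it when the lid is shut. Axes as the lid's.
- disc1: Black rubber test disc, 29 mm across, 12.5 mm high, loose on the desk beside the pot. Origin: centre of its underside. A bystander.
- disc2: Another such disc. A bystander.
- spanner: Steel open-ended spanner, 150 mm long, loose beside the pot. Origin: under its middle. A bystander.
- durometer: Pocket hardness gauge lying on its back: round grey dial case 58 mm across, 25 mm high. Origin under the dial. A bystander.
- stamp: Green stamp: base 70 x 30 mm with an upright rod, 124 mm high. Origin: under its base. A bystander.
- glass_cube: Glass cube ornament, tilted, on a 60 mm square clear base, about 85 mm high. Origin: under its base. A bystander.
- rule: Steel rule, 300 x 30 x 4 mm, flat on the desk. Origin: under its middle. A bystander.
- jar: Small glass jar with a screw cap, 60 mm across, 75 mm high. Origin: under its middle. A bystander.
- eyebolt: The eyebolt's straight shank, 10 mm thick, with the washer and nut it carries. Origin: on the pivot pin; z axis along the bolt, towards its threaded end.

How it is judged:
By the outcome, as a careful person would: the job done as asked, in the order asked, and still so for the second after the job is handed in, with the robot touching nothing.
It also fails if it takes over 72 s, if anything falls off the work surface, if the arm or the gripper's body presses on something with over 40 N, if the wrist force passes 120 N, or if a joint passes its speed limit or range.

ROBOT

A 6-joint arm with a two-finger parallel gripper is mounted at the origin on the work surface. World frame = base frame: x ahead of the robot, y to its left, z up, the work surface at z = 0. Lengths are in m, angles in rad, forces in N, time in s.
With the tool pointing down it reaches from about 0.375 to 0.925 m from the base axis. Payload 5.7 kg.
Tool frame: the origin (TCP) lies midway between the tips of the shut fingers; the grasp point (between the pads) lies 19 mm behind it (env.grip_depth is the distance from the TCP to the grasp point, in m); z points along the fingers, y is the direction in which the jaws open and shut (so a half turn about z gives the same grasp; the last joint's range is limited). The gripper opens to 85 mm and grips with 20 to 120 N. Pads are 22 mm wide; open, the fingers measure 114 mm over their backs; the gripper's body (76 mm by 85 mm) begins 54 mm behind the grasp point. The pads swing forward as they close: fully open they stand 13 mm farther back than shut.
Start: joints at [-1.43, 0.359, 1.51, -0, 1.272, -0.115], TCP at [0.152, -0.58, 0.209] pointing down, gripper open.
Joint ranges: [-2.97, 2.97], [-1.01, 2.36], [0.21, 2.38], [-0.96, 4.11], [0.2, 2.71], [-2.98, 2.98]. Speed limits (rad/s): [2.39, 2.39, 3.14, 3.14, 3.14, 3.14].

INTERFACE

Orientations are given as a rotation vector (axis times angle).
In Python, from rig import env gives the robot as it stands. The module is installed in compiled form; this text tells all that it offers.
- The arm moves only by the shell command python3 -m jog 'ROWS' [FORCE]. ROWS is JSON, a list that holds one entry, the list of rows, each a list of 7 numbers: the turn, a rotation vector about the tool's x, y, z normalised to -1 to 1, where 1 is pi/2 rad, then the shift along the tool's x, y, z normalised to -1 to 1, where 1 is 30 cm, then the opening, from 0 (shut) to 1 (fully open). A call has 1 to 20 rows; each row is the pose to reach, as a shift and turn from the pose commanded when the call began, along the tool's axes at that moment; what a row does not reach only later rows make up. A row lasts 1/10 s, in which the tool goes at most 50 mm and 8.59 degrees, less where a joint would pass 70% of its speed; a pose out of reach is approached as far as the arm can. A call with a number of a shift or a turn outside -1 to 1 is refused whole. A call with a gripper value outside its range is refused whole. The fingers move at their own pace and stop on an object; FORCE is the grip in N (left out, the last holds). Time passes only in rows, so rows that repeat a pose let the fingers close. It gives the time, the measured TCP pose, the force and the opening at its end, in the units of the state.
- env.sense(): the state, without advancing time (a new reading comes with each control period).
- env.snapshot(name): name is "side" or "top" or "wrist"; returns the picture (420x560x3 uint8, blue, green, red); there is no depth.
- env.get_calibration(name): a dict with "intrinsics" (3x3 intrinsics, pixels), "k1" (the pictures are not rectified: a ray, as slopes to the right and down, at radius r is drawn at 1 + k1 r^2 times it, then the intrinsics apply), "rvec" (rotation vector, rad) and "tvec" (3), from world to camera coordinates, as OpenCV has them. Camera axes: x right, y down, z forward; pixel columns grow to the right and rows downward; lengths in m; the calibration is good to about 2 mm. A picture is of the moment at which its call begins: read the wrist's pose just before it. get_calibration takes no time and is no camera call; for the wrist camera it gives the pose at the moment of the call.
- env.hand_in(): hands the job in, once; it reports no verdict.
The state is a dict: "time_s": time; "q": joint angles; "qvel": joint speeds; "tau": joint torques, N m; "position": TCP position; "tool_rot": TCP orientation; "wrist_force": force on the tool from outside, world axes, zero at the start; "ft_torque": the same for the moment, N m; "grip_width": opening from 0.0 (shut) to 1.0 (fully open).
Only numpy, scipy, OpenCV 4.12 (cv2) and the standard library are available. Lean on these libraries where they do the work, as an engineer would, in place of code of your own. Each camera call takes 0.05 s, during which the arm holds its last target. There are 200 camera calls.

## Working session

There is one attempt and no reset: what is moved stays moved. The work goes in short steps, Python scripts to look and compute and a shell command to move; the robot and the scene stay as the last step left them, time stands still between calls to the robot, and variables do not carry over. Pictures are saved under pics/ and viewed, about 8 in all and at most 12, crops included, and the job is handed in when it is done.

```bash
mkdir -p pics; ls; python3 - <<'E'
from rig import env
import cv2,numpy as np
s=env.sense();print({k:np.round(v,3).tolist() for k,v in s.items()},env.grip_depth)
a=env.snapshot("side");b=env.snapshot("top")
cv2.imwrite("pics/side0.png",a);cv2.imwrite("pics/top0.png",b)
for n in("side","top"):print(n,env.get_calibration(n))
E
```

```text
pics
{'time_s': 0.0, 'q': [-1.43, 0.36, 1.511, -0.0, 1.272, -0.115], 'qvel': [0.0, 0.0, 0.003, -0.001, 0.001, -0.001], 'tau': [-0.0, -52.762, -27.862, -0.0, 0.013, -0.0], 'position': [0.152, -0.58, 0.208], 'tool_rot': [-3.114, -0.4, 0.0], 'wrist_force': [0.226, -0.587, -0.667], 'ft_torque': [0.02, -0.005, -0.046], 'grip_width': 1.0} 0.0187
side {'intrinsics': array([[506.09273923,   0.        , 281.47003809],
       [  0.        , 506.09273923, 211.71668659],
       [  0.        ,   0.        ,   1.        ]]), 'k1': -0.16847523128357755, 'rvec': array([ 0.79464141, -2.46455689,  1.23182483]), 'tvec': array([0.44737249, 0.30319632, 1.05245204])}
top {'intrinsics': array([[500.77985262,   0.        , 281.6903501 ],
       [  0.        , 500.77985262, 212.5047445 ],
       [  0.        ,   0.        ,   1.        ]]), 'k1': 0.04758511351580965, 'rvec': array([ 2.09917267, -2.1335409 ,  0.20941247]), 'tvec': array([-0.02164287,  0.57446152,  1.39556648])}
```

View pics/top0.png

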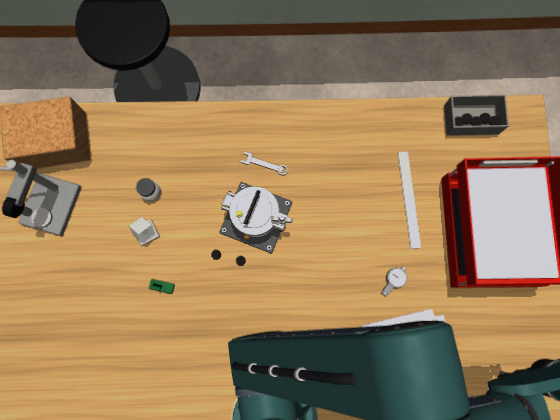

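View pics/side0.png

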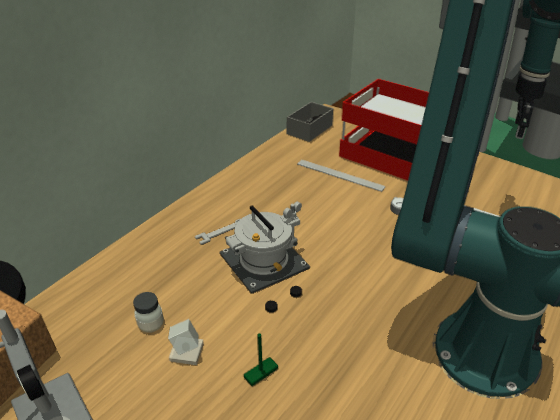

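```bash
cat > h.py <<'E'
from rig import env
import cv2,numpy as np
from scipy.spatial.transform import Rotation as R
def cal(n):
    c=env.get_calibration(n);return c["intrinsics"],np.array([c["k1"],0,0,0,0.]),np.array(c["rvec"]),np.array(c["tvec"])
def proj(P,c):
    K,d,r,t=c;return cv2.projectPoints(np.atleast_2d(np.array(P,float)),r,t,K,d)[0][:,0]
def ray(px,c):
    K,d,r,t=c;u=cv2.undistortPoints(np.array([[px]],float),K,d)[0,0]
    M=R.from_rotvec(r).as_matrix();return -M.T@t,M.T@np.array([u[0],u[1],1])
def at(px,z,c):
    o,v=ray(px,c);return o+v*(z-o[2])/v[2]
def tri(pxs,cs):
    A=np.zeros((3,3));b=np.zeros(3)
    for p,c in zip(pxs,cs):
        o,v=ray(p,c);v/=np.linalg.norm(v);M=np.eye(3)-np.outer(v,v);A+=M;b+=M@o
    return np.linalg.solve(A,b)
def pot(P,x,y,a): # pot coords m -> world
    P=np.atleast_2d(P);return P@R.from_rotvec([0,0,a]).as_matrix().T+[x,y,0]
E
python3 - <<'E'
import cv2,numpy as np
a=cv2.imread("pics/top0.png")[170:260,205:305];b=cv2.imread("pics/side0.png")[190:295,190:315]
a=cv2.resize(a,(400,360),interpolation=cv2.INTER_CUBIC);b=cv2.resize(b,None,fx=3.2,fy=3.2,interpolation=cv2.INTER_CUBIC)
o=np.zeros((360,800,3),np.uint8);o[:,:400]=a;o[:336,400:800]=b
cv2.imwrite("pics/c0.png",o)
E
```

```text
(no output)
```

View pics/c0.png

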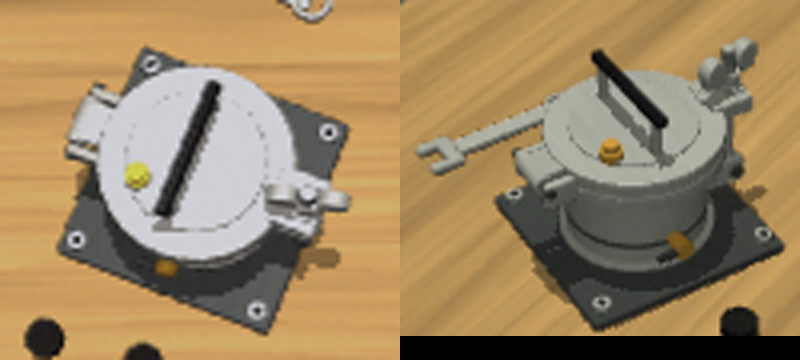

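```bash
python3 - <<'E'
from h import *
from scipy.optimize import least_squares
t=cal("top");s=cal("side")
f=lambda p:(205+p[0]/4,170+p[1]/4); g=lambda p:(190+(p[0]-400)/3.2,190+p[1]/3.2)
C=[f(p) for p in[(145,48),(348,125),(268,333),(60,250)]]
W=np.array([at(p,.01,t) for p in C]);print(W.round(4),np.linalg.norm(np.roll(W,1,0)-W,axis=1))
S=[g(p) for p in[(495,195),(600,328),(783,248)]]
bar=[f((212,88)),f((163,212))];print([at(p,.142,t).round(4) for p in bar])
# front is right in top: corners pot coords: TL=back,? 
k=.085
PC=np.array([[k,-k,.01],[-k,-k,.01],[-k,k,.01],[k,k,.01]]) # placeholder, sorted by handedness below
def order(a0):
    P=pot(PC,*W[:,:2].mean(0),a0);return [int(np.argmin(np.linalg.norm(P-w,axis=1))) for w in W]
a0=np.arctan2(*(-(W[1]+W[2]-W[0]-W[3])/2)[[1,0]]);o=order(a0)
WS=[at(p,.01,s) for p in S];P=pot(PC,*W[:,:2].mean(0),a0);os=[int(np.argmin(np.linalg.norm(P-w,axis=1))) for w in WS]
def r(v):
    return np.r_[(proj(pot(PC[o],*v),t)-C).ravel(),(proj(pot(PC[os],*v),s)-S).ravel()]
q=least_squares(r,[*W[:,:2].mean(0),a0]);v=q.x;print("pose",v.round(4),r(v).round(1))
wn=[f((308,196)),g((727,60))]
X=tri(wn,[t,s]);print("nut tri",X, "expected",pot([[-.084,0,.132]],*v))
tips=[f((275,192)),f((347,202))];T=[at(p,.140,t) for p in tips];print(T)
d=T[1]-T[0];print("wing ang world",np.arctan2(d[1],d[0]),np.linalg.norm(d))
E
```

```text
[[ 6.799e-01  9.020e-02  1.000e-02]
 [ 6.176e-01 -6.260e-02  1.000e-02]
 [ 4.615e-01 -5.000e-04  1.000e-02]
 [ 5.260e-01  1.533e-01  1.000e-02]] [0.16641935 0.16497774 0.16797852 0.16672762]
[array([0.6156, 0.0333, 0.142 ]), array([0.5295, 0.0671, 0.142 ])]
pose [0.5704 0.0468 1.179 ] [-0.9 -0.5  0.5  0.3 -0.4  0.7 -1.5  0.6 -0.2 -0.1 -0.9 -1.1  1.4 -2. ]
nut tri [ 0.54104648 -0.03143311  0.13148677] expected [[ 0.53832073 -0.03080696  0.132     ]]
[array([ 0.54244875, -0.00905328,  0.14      ]), array([ 0.53471136, -0.05797951,  0.14      ])]
wing ang world -1.7276413454366266 0.04953425838690363
```

```bash
cat >> h.py <<'E'
V=np.array([.5704,.0468,1.179])
def Rdown(jy): # tool straight down, jaw(y) axis at world yaw jy
    y=np.array([np.cos(jy),np.sin(jy),0]);z=np.array([0,0,-1.]);return R.from_matrix(np.c_[np.cross(y,z),y,z])
def goal(p,Rt):
    s=env.sense();R0=R.from_rotvec(s["tool_rot"])
    t=(R0.inv()*Rt).as_rotvec()/(np.pi/2);d=R0.inv().apply(np.array(p)-s["position"])/.3
    print("turn",t.round(4),"shift",d.round(4));return t,d
E
python3 - <<'E'
from h import *
goal([.54,-.031,.23],Rdown(-.16))
E
```

```text
turn [-0.0009 -0.0008 -0.7353] shift [ 1.7151 -1.4425 -0.0704]
```

```bash
python3 -m jog '[[[0,0,-0.37,0.86,-0.72,-0.07,1],[0,0,-0.37,0.86,-0.72,-0.07,1],[0,0,-0.37,0.86,-0.72,-0.07,1],[0,0,-0.37,0.86,-0.72,-0.07,1],[0,0,-0.37,0.86,-0.72,-0.07,1],[0,0,-0.37,0.86,-0.72,-0.07,1],[0,0,-0.37,0.86,-0.72,-0.07,1],[0,0,-0.37,0.86,-0.72,-0.07,1]]]'
python3 - <<'E'
from h import *
goal([.54,-.031,.23],Rdown(-.16))
E
```

```text
time_s: 0.9
position: [0.3484, -0.3022, 0.2298]
tool_rot: [-2.866, -1.283, -0.002]
wrist_force: [-0.5, -0.0, 0.5]
grip_width: 0.998
turn [-2.000e-04 -1.400e-03 -3.624e-01] shift [ 1.0996 -0.126   0.0016]
```

```bash
python3 -m jog '[[[0,0,-0.362,1,-0.12,0,1],[0,0,-0.362,1,-0.12,0,1],[0,0,-0.362,1,-0.12,0,1],[0,0,-0.362,1,-0.12,0,1],[0,0,-0.362,1,-0.12,0,1],[0,0,-0.362,1,-0.12,0,1],[0,0,-0.362,1,-0.12,0,1],[0,0,-0.362,1,-0.12,0,1],[0,0,-0.362,1,-0.12,0,1]]]'
python3 - <<'E'
from h import *
print(env.sense()["q"]);goal([.54,-.031,.23],Rdown(-.16))
c=cal("wrist");a=env.snapshot("wrist");cv2.imwrite("pics/w1.png",a)
np.save("w1.npy",np.array(c,dtype=object),allow_pickle=True)
print(proj(pot([[-.084,0,.156],[-.084,0,.108],[.004,0,.142]],*V),c))
E
```

```text
time_s: 1.8
position: [0.5201, -0.0605, 0.2294]
tool_rot: [-2.397, -2.03, 0.002]
wrist_force: [-0.3, 0.5, -0.1]
grip_width: 1.0
[-2.47225514e-01  2.30196924e-01  1.64467889e+00 -7.99483937e-04
  1.26796903e+00 -8.12071817e-02]
turn [-0.0008  0.0004 -0.0037] shift [ 0.108   0.0493 -0.0021]
[[297.65759703 169.14048427]
 [295.14532415 158.76646791]
 [325.15883801  52.03746416]]
```

View pics/w1.png

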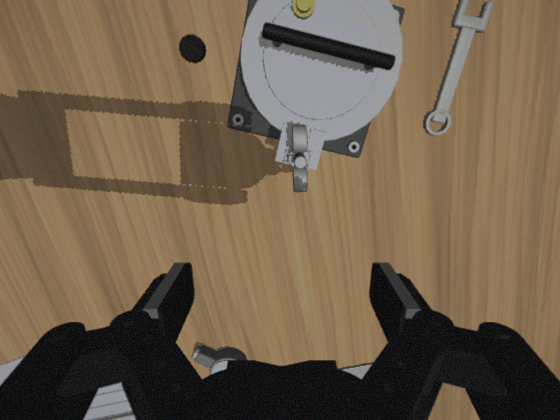

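```bash
python3 - <<'E'
from h import *
c=np.load("w1.npy",allow_pickle=True)
e=at((300,162),.146,c);print("bolt end",e)
p=at((298,124),.138,c);q=at((301,191),.138,c);print(p,q,np.linalg.norm(p-q),(p+q)/2,np.arctan2(*(p-q)[[1,0]]))
b1=at((268,33),.142,c);b2=at((390,61),.142,c);d=b1-b2;m=(b1+b2)/2;print("bar",m,np.linalg.norm(d),"poty yaw",np.arctan2(d[1],d[0])-np.pi/2)
# expected dist bar-bolt 88
print(np.linalg.norm((m-e)[:2]),np.arctan2(*(m-e)[[1,0]]))
goal([*e[:2],.20],Rdown(np.arctan2(*(p-q)[[1,0]])-np.pi/2))
E
```

```text
bolt end [ 0.54126482 -0.02741511  0.146     ]
[0.54441593 0.00204482 0.138     ] [ 0.53866507 -0.05415317  0.138     ] 0.056491464674509925 [ 0.5415405  -0.02605418  0.138     ] 1.4688192419977446
bar [0.57571347 0.05320876 0.142     ] 0.0934131065760958 poty yaw 1.203951562921389
0.08767506953549693 1.1669994242128878
turn [-0.0007  0.0003 -0.0412] shift [0.1215 0.0517 0.0982]
```

```bash
python3 -m jog '[[[0,0,-0.041,0.12,0.052,0.1,1],[0,0,-0.041,0.12,0.052,0.2,1],[0,0,-0.041,0.12,0.052,0.2,1],[0,0,-0.041,0.12,0.052,0.2,1]]]'
python3 - <<'E'
from h import *
goal([.5413,-.0272,.117],Rdown(-.102))
c=cal("wrist");a=env.snapshot("wrist");cv2.imwrite("pics/w2.png",cv2.resize(a[0:300,130:430],(800,800))[:600])
np.save("w2.npy",np.array(c,dtype=object),allow_pickle=True)
E
```

```text
time_s: 2.25
position: [0.5412, -0.0277, 0.1699]
tool_rot: [-2.332, -2.104, 0.002]
wrist_force: [0.8, 0.3, 0.4]
grip_width: 1.001
turn [-0.0012  0.0002 -0.0004] shift [0.0018 0.0005 0.1762]
```

View pics/w2.png

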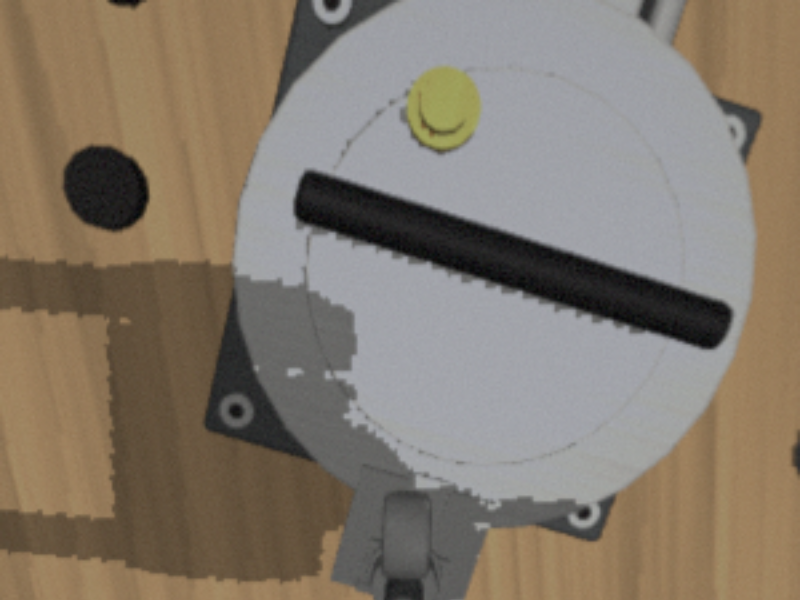

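```bash
python3 - <<'E'
from h import *
c=np.load("w2.npy",allow_pickle=True);s=env.sense();R0=R.from_rotvec(s["tool_rot"])
f=lambda p:(130+p[0]*3/8,p[1]*3/8)
for p,z in [((403,586),.145),((408,500),.137),((407,560),.143),((385,540),.143),((431,540),.143)]:
    w=at(f(p),z,c);print(w.round(4),(R0.inv().apply(w-s["position"])*1000).round(1))
b1=at(f((303,197)),.142,c);b2=at(f((724,323)),.142,c);d=b1-b2;m=(b1+b2)/2;print("bar",m,np.linalg.norm(d),np.arctan2(d[1],d[0])-np.pi/2)
E
```

```text
[ 0.5423 -0.0196  0.145 ] [ 8.2 -0.8 25.8]
[5.455e-01 2.000e-04 1.370e-01] [28.1  0.4 33.8]
[ 0.5439 -0.0135  0.143 ] [14.3  0.2 27.8]
[ 0.539  -0.0078  0.143 ] [19.5 -5.3 27.8]
[ 0.5503 -0.0089  0.143 ] [19.5  6.1 27.8]
bar [0.57565787 0.05383252 0.142     ] 0.09875336431046032 1.1966129953214968
```

```bash
python3 -m jog '[[[0,0,0,0,0,0.1,1],[0,0,0,0,0,0.176,1],[0,0,0,0,0,0.176,0.3],[0,0,0,0,0,0.176,0.3],[0,0,0,0,0,0.176,0.2],[0,0,0,0,0,0.176,0.2]]]' 20; python3 -m jog '[[[0,0,0,0,0,0,0.17],[0,0,0,0,0,0,0.15]]]' 20
```

```text
time_s: 2.9
position: [0.5435, -0.0267, 0.1187]
tool_rot: [2.329, 2.105, 0.003]
wrist_force: [-0.3, 0.3, -0.1]
grip_width: 0.331
time_s: 3.1
position: [0.5416, -0.0262, 0.1174]
tool_rot: [-2.33, -2.106, 0.001]
wrist_force: [-2.4, -0.5, 1.1]
grip_width: 0.152
```

```bash
python3 -m jog '[[[0,0,0,0,0,0,0.1],[0,0,0,0,0,0,0.1]]]' 20; python3 - <<'E'
from h import *
s=env.sense();print(s["q"].round(3) if hasattr(s["q"],"round") else s["q"],s["wrist_force"],s["ft_torque"])
E
```

```text
time_s: 3.3
position: [0.5419, -0.0263, 0.1173]
tool_rot: [-2.33, -2.107, 0.0]
wrist_force: [-3.5, 0.2, 5.0]
grip_width: 0.126
[-0.176  0.38   1.739  0.     1.024 -0.075] [-3.46017445  0.2343801   4.98985953] [ 0.05553711  0.53480573 -0.02044477]
```

```bash
python3 -m jog '[[[0,0,0,0,-0.002,0,0.1],[0,0,-0.09,0,-0.002,-0.0004,0.1],[0,0,-0.18,0,-0.002,-0.0009,0.1],[0,0,-0.27,0,-0.002,-0.0013,0.1],[0,0,-0.27,0,-0.002,-0.0013,0.1]]]' 60; python3 - <<'E'
from h import *
s=env.sense();print(np.round(s["q"],3),s["wrist_force"],s["ft_torque"])
E
```

```text
time_s: 3.8
position: [0.5417, -0.0266, 0.1176]
tool_rot: [1.833, 2.551, -0.0]
wrist_force: [-3.1, -1.2, 4.0]
grip_width: 0.109
[-0.176  0.379  1.739 -0.     1.023 -0.501] [-3.09842775 -1.15146521  3.98323905] [-0.13028049  0.44211313  0.042113  ]
```

```bash
python3 -m jog '[[[0,0,-0.09,0,0,-0.0004,0.1],[0,0,-0.18,0,0,-0.0009,0.1],[0,0,-0.27,0,0,-0.0013,0.1],[0,0,-0.36,0,0,-0.0018,0.1],[0,0,-0.45,0,0,-0.0022,0.1],[0,0,-0.54,0,0,-0.0027,0.1],[0,0,-0.63,0,0,-0.0031,0.1],[0,0,-0.72,0,0,-0.0036,0.1],[0,0,-0.81,0,0,-0.004,0.1],[0,0,-0.9,0,0,-0.0045,0.1],[0,0,-0.9,0,0,-0.0045,0.1]]]'; python3 - <<'E'
from h import *
s=env.sense();print(np.round(s["q"],3),s["wrist_force"],s["ft_torque"])
E
```

```text
time_s: 4.9
position: [0.5408, -0.0276, 0.1186]
tool_rot: [0.261, -3.129, 0.003]
wrist_force: [-4.2, -5.7, 2.8]
grip_width: 0.111
[-0.177  0.377  1.739 -0.003  1.027 -1.913] [-4.15221733 -5.69305616  2.75211537] [-0.96462517  0.7595972   0.01673248]
```

```bash
python3 -m jog '[[[0,0,0,0.0025,-0.0025,0,0.1],[0,0,-0.09,0.0025,-0.0025,-0.0004,0.1],[0,0,-0.18,0.0025,-0.0025,-0.0009,0.1],[0,0,-0.27,0.0025,-0.0025,-0.0013,0.1],[0,0,-0.36,0.0025,-0.0025,-0.0018,0.1],[0,0,-0.42,0.0025,-0.0025,-0.0021,0.1],[0,0,-0.42,0.0025,-0.0025,-0.0021,0.1]]]'; python3 - <<'E'
from h import *
s=env.sense();print(np.round(s["q"],3),s["wrist_force"],s["ft_torque"])
R0=R.from_rotvec(s["tool_rot"]);u=-np.array([np.cos(1.18),np.sin(1.18),0]);print("out dir in tool",R0.inv().apply(u), s["wrist_force"]@u)
E
```

```text
time_s: 5.6
position: [0.5414, -0.0288, 0.1194]
tool_rot: [1.26, -2.877, 0.004]
wrist_force: [-1.7, -6.9, 2.0]
grip_width: 0.112
[-0.179  0.376  1.738 -0.003  1.026 -2.574] [-1.6999706  -6.90401665  1.95027377] [-1.20984605  0.40407178 -0.01673487]
out dir in tool [ 0.93787413 -0.34696866  0.00220325] 7.031056304229797
```

```bash
for i in 1 2; do python3 -m jog '[[[0,0,0,0.0047,-0.0017,0,0.1],[0,0,0,0.0047,-0.0017,0,0.1]]]'|sed -n '2p;4p'; done; python3 - <<'E'
from h import *
s=env.sense();u=-np.array([np.cos(1.18),np.sin(1.18),0]);print(s["wrist_force"]@u,s["ft_torque"])
E
```

```text
position: [0.5411, -0.029, 0.1194]
wrist_force: [-0.3, -3.2, 0.1]
position: [0.5399, -0.0295, 0.1193]
wrist_force: [-0.6, -0.6, 0.7]
0.7705165348351942 [-0.05472659  0.00979309 -0.02991082]
```

```bash
for i in 1 2; do python3 -m jog '[[[0,0,0,0.0047,-0.0017,0,0.1],[0,0,0,0.0047,-0.0017,0,0.1]]]'|sed -n '2p;4p'; done; python3 - <<'E'
from h import *
s=env.sense();u=-np.array([np.cos(1.18),np.sin(1.18),0]);print(s["wrist_force"]@u,s["ft_torque"],s["position"]@u)
E
```

```text
position: [0.5392, -0.031, 0.1193]
wrist_force: [0.3, 1.1, 0.2]
position: [0.5389, -0.032, 0.1193]
wrist_force: [2.4, 4.7, -1.0]
-5.298173268924275 [ 0.7882879  -0.23027932  0.01202579] -0.1756842281432684
```

```bash
python3 -m jog '[[[0,0,0,-0.0078,0.0029,0,0.1],[0,0,-0.09,-0.0078,0.0029,-0.0005,0.1],[0,0,-0.18,-0.0078,0.0029,-0.0009,0.1],[0,0,-0.2,-0.0078,0.0029,-0.001,0.1],[0,0,-0.2,-0.0078,0.0029,-0.001,0.1]]]'; python3 - <<'E'
from h import *
s=env.sense();print(np.round(s["q"],3),s["ft_torque"])
R0=R.from_rotvec(s["tool_rot"]);u=-np.array([np.cos(1.18),np.sin(1.18),0]);print("out dir in tool",R0.inv().apply(u), s["wrist_force"]@u,s["position"]@u)
E
```

```text
time_s: 6.9
position: [0.5395, -0.0307, 0.1197]
tool_rot: [1.696, -2.644, 0.001]
wrist_force: [0.7, -0.7, -0.3]
grip_width: 0.111
[-1.840e-01  3.740e-01  1.741e+00 -1.000e-03  1.027e+00 -2.895e+00] [-0.04639707 -0.03061422  0.02524772]
out dir in tool [ 9.99218103e-01 -3.95310783e-02  6.90111003e-04] 0.4095036409268179 -0.1771499611179485
```

```bash
for i in 1 2; do python3 -m jog '[[[0,0,0,0.005,0,0,0.1],[0,0,0,0.005,0,0,0.1]]]'|sed -n '2p;4p'; done
```

```text
position: [0.539, -0.0318, 0.1196]
wrist_force: [-0.4, 0.5, -1.1]
position: [0.5388, -0.0324, 0.1197]
wrist_force: [2.1, 5.1, -2.9]
```

```bash
python3 -m jog '[[[0,0,0,-0.01,0,0,0.1],[0,0,0,-0.01,0,0,1],[0,0,0,-0.01,0,0,1],[0,0,0,-0.01,0,0,1],[0,0,0,-0.01,0,0,1],[0,0,1,-0.01,0,0,1],[0,0,1,-0.01,0,0,1],[0,0,1,-0.01,0,0,1],[0,0,1,-0.01,0,0,1],[0,0,1,-0.01,0,0,1],[0,0,1,-0.01,0,0,1],[0,0,1,-0.01,0,0,1],[0,0,1,-0.01,0,0,1],[0,0,1,-0.01,0,0,1],[0,0,1,-0.01,0,0,1],[0,0,1,-0.01,0,0,1]]]' 60; python3 -m jog '[[[0,0,1,0,0,0,1],[0,0,1,0,0,0,1],[0,0,1,0,0,0,1],[0,0,1,0,0,0,1],[0,0,1,0,0,0,1],[0,0,1,0,0,0,1],[0,0,1,0,0,0,1],[0,0,1,0,0,0,1],[0,0,1,0,0,0,1],[0,0,1,0,0,0,1],[0,0,1,0,0,0,1]]]'
python3 - <<'E'
from h import *
s=env.sense();print(np.round(s["q"],3));c=cal("wrist");cv2.imwrite("pics/w3.png",cv2.resize(env.snapshot("wrist")[120:420,80:480],(800,600)))
R0=R.from_rotvec(s["tool_rot"]);print(s["position"]);np.save("w3.npy",np.array(c,dtype=object),allow_pickle=True)
E
```

```text
time_s: 8.9
position: [0.5396, -0.0305, 0.1197]
tool_rot: [0.679, 3.067, -0.0]
wrist_force: [0.6, -0.1, -0.0]
grip_width: 1.002
time_s: 10.0
position: [0.5396, -0.0305, 0.1197]
tool_rot: [-2.649, -1.689, 0.0]
wrist_force: [0.1, 0.5, 0.7]
grip_width: 1.001
[-0.184  0.374  1.741  0.     1.027  0.252]
[ 0.53960709 -0.03046307  0.11972147]
```

View pics/w3.png

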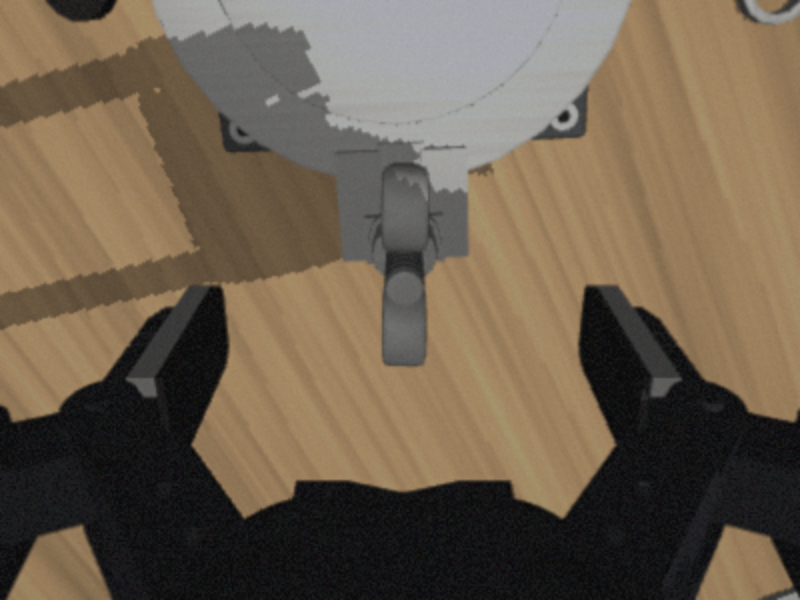

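```bash
python3 - <<'E'
from h import *
c=np.load("w3.npy",allow_pickle=True);s=env.sense();R0=R.from_rotvec(s["tool_rot"])
for p in [(405,287),(405,250),(404,362),(406,165)]:
    for z in(.146,.138):
        w=at((80+p[0]/2,120+p[1]/2),z,c);print(z,w.round(4),(R0.inv().apply(w-s["position"])*1000).round(1))
u=-np.array([np.cos(1.18),np.sin(1.18),0]);print(R0.inv().apply(u))
E
```

```text
0.146 [ 0.5419 -0.0271  0.146 ] [  4.    0.6 -26.3]
0.138 [ 0.5401 -0.0311  0.138 ] [ -0.4   0.7 -18.3]
0.146 [ 0.5463 -0.0177  0.146 ] [ 14.4   0.6 -26.3]
0.138 [ 0.5447 -0.0212  0.138 ] [ 10.6   0.6 -18.3]
0.146 [ 0.5322 -0.0473  0.146 ] [-18.4   0.4 -26.3]
0.138 [ 0.5298 -0.0525  0.138 ] [-24.2   0.5 -18.3]
0.146 [0.5558 0.0024 0.146 ] [ 36.7   0.7 -26.3]
0.138 [5.548e-01 1.000e-04 1.380e-01] [ 34.1   0.8 -18.3]
[-9.98910457e-01  4.66679650e-02 -2.40769717e-05]
```

```bash
python3 -m jog '[[[0,0,0,0.013,0.002,0.003,1],[0,0,0,0.013,0.002,0.003,0.3],[0,0,0,0.013,0.002,0.003,0.3],[0,0,0,0.013,0.002,0.003,0.3],[0,0,0,0.013,0.002,0.003,0.1],[0,0,0,0.013,0.002,0.003,0.1],[0,0,0,0.013,0.002,0.003,0.1]]]' 60;  python3 -m jog '[[[0,0,-0.09,0,0,-0.0005,0.1],[0,0,-0.18,0,0,-0.0009,0.1],[0,0,-0.2,0,0,-0.001,0.1],[0,0,-0.2,0,0,-0.001,0.1]]]'; python3 - <<'E'
from h import *
s=env.sense();print(np.round(s["q"],3),s["ft_torque"])
R0=R.from_rotvec(s["tool_rot"]);u=-np.array([np.cos(1.18),np.sin(1.18),0]);print("out dir in tool",R0.inv().apply(u), s["wrist_force"]@u,s["position"]@u)
E
```

```text
time_s: 10.75
position: [0.5419, -0.0271, 0.1189]
tool_rot: [2.645, 1.696, 0.0]
wrist_force: [0.5, 0.3, 1.9]
grip_width: 0.112
time_s: 11.15
position: [0.5418, -0.0271, 0.1192]
tool_rot: [-2.347, -2.089, -0.0]
wrist_force: [-0.7, -0.3, 0.4]
grip_width: 0.106
[-0.177  0.377  1.737  0.     1.027 -0.061] [-0.00444448  0.0667103  -0.03486303]
out dir in tool [-9.62577323e-01 -2.71007177e-01 -8.52405894e-05] 0.5294066093533574 -0.18132024983433667
```

```bash
for i in 1 2; do python3 -m jog '[[[0,0,0,-0.0048,-0.0014,0,0.1],[0,0,0,-0.0048,-0.0014,0,0.1]]]'|sed -n '2p;4p'; done
```

```text
position: [0.5414, -0.0284, 0.1192]
wrist_force: [0.4, 1.4, 1.9]
position: [0.5411, -0.0292, 0.1193]
wrist_force: [2.2, 4.9, 0.6]
```

```bash
python3 -m jog '[[[0,0,0,0.0096,0.0028,0,0.1],[0,0,-0.09,0.0096,0.0028,-0.0005,0.1],[0,0,-0.18,0.0096,0.0028,-0.0009,0.1],[0,0,-0.2,0.0096,0.0028,-0.001,0.1],[0,0,-0.2,0.0096,0.0028,-0.001,0.1],[0,0,-0.2,0.0048,0.0014,-0.001,0.1],[0,0,-0.2,0,0,-0.001,0.1],[0,0,-0.2,0,0,-0.001,0.1]]]'; python3 - <<'E'
from h import *
s=env.sense();print(np.round(s["q"],3),s["ft_torque"])
R0=R.from_rotvec(s["tool_rot"]);u=-np.array([np.cos(1.18),np.sin(1.18),0]);print("out dir in tool",R0.inv().apply(u), s["wrist_force"]@u,s["position"]@u)
E
```

```text
time_s: 12.35
position: [0.5409, -0.0295, 0.1195]
tool_rot: [-1.992, -2.429, -0.002]
wrist_force: [1.8, 4.1, 2.6]
grip_width: 0.11
[-1.830e-01  3.750e-01  1.739e+00  1.000e-03  1.027e+00 -3.800e-01] [ 0.71512178 -0.19496537 -0.02314518]
out dir in tool [-0.83224769 -0.55440299 -0.00104665] -4.473770120921635 -0.17877749739472978
```

```bash
python3 -m jog '[[[0,0,0,0.0083,0.0055,0,0.1],[0,0,-0.09,0.0083,0.0055,-0.0005,0.1],[0,0,-0.18,0.0083,0.0055,-0.0009,0.1],[0,0,-0.2,0.0083,0.0055,-0.001,0.1],[0,0,-0.2,0.0083,0.0055,-0.001,0.1],[0,0,-0.2,0.0042,0.0028,-0.001,0.1],[0,0,-0.2,0,0,-0.001,0.1],[0,0,-0.2,0,0,-0.001,0.1]]]'; python3 - <<'E'
from h import *
s=env.sense();print(np.round(s["q"],3),s["ft_torque"])
R0=R.from_rotvec(s["tool_rot"]);u=-np.array([np.cos(1.18),np.sin(1.18),0]);print("out dir in tool",R0.inv().apply(u), s["wrist_force"]@u,s["position"]@u)
E
```

```text
time_s: 13.15
position: [0.5406, -0.03, 0.1198]
tool_rot: [1.588, 2.711, 0.0]
wrist_force: [-1.9, 1.2, 4.0]
grip_width: 0.108
[-0.183  0.375  1.739  0.     1.028 -0.694] [0.32937101 0.01075212 0.02542858]
out dir in tool [-6.20058287e-01 -7.84555748e-01 -3.08660943e-06] -0.38516451363642 -0.1781861545038254
```

```bash
for i in 1 2; do python3 -m jog '[[[0,0,0,-0.0041,-0.0052,0,0.1],[0,0,0,-0.0041,-0.0052,0,0.1]]]'|sed -n '2p;4p'; done; python3 - <<'E'
from h import *
s=env.sense();u=-np.array([np.cos(1.18),np.sin(1.18),0]);print( s["wrist_force"]@u,s["position"]@u,s["ft_torque"])
E
```

```text
position: [0.5399, -0.0317, 0.1198]
wrist_force: [-0.1, 1.7, 3.7]
position: [0.539, -0.0336, 0.1197]
wrist_force: [0.4, 2.3, 3.4]
-2.249900739547244 -0.17422846426689065 [ 0.59228649 -0.01500253 -0.05844451]
```

```bash
cat > arc.py <<'E'
from h import *
import sys
U=-np.array([np.cos(1.18),np.sin(1.18),0])
def arc(ths,r,jy,tilt=None):
    s=env.sense();R0=R.from_rotvec(s["tool_rot"])
    ax=np.cross([0,0,1],U)
    for th in ths:
        p=np.array([.5418,-.0273,.034])+r*(np.sin(th)*U+np.cos(th)*np.array([0,0,1]))
        Rt=R.from_rotvec(ax*(th if tilt is None else tilt))*Rdown(jy)
        t=(R0.inv()*Rt).as_rotvec()/(np.pi/2);d=R0.inv().apply(p-s["position"])/.3
        print(round(th,2),t.round(4).tolist(),d.round(4).tolist())
    print("q",np.round(s["q"],3),"F",np.round(s["wrist_force"],1),"Fout",s["wrist_force"]@U,"T",s["ft_torque"])
E
python3 - <<'E'
from arc import *
s=env.sense();jy=s["q"][0]-s["q"][5];print(jy)
arc([.08,.16,.24,.32,.4,.48],.0857,jy)
E
```

```text
0.5117637790465348
0.08 [-0.04, 0.0315, -0.0] [-0.0002, 0.0005, 0.0009]
0.16 [-0.08, 0.063, -0.0] [-0.0143, -0.0173, 0.0036]
0.24 [-0.1199, 0.0946, -0.0] [-0.0282, -0.0349, 0.0082]
0.32 [-0.1599, 0.1262, -0.0] [-0.0418, -0.0521, 0.0145]
0.4 [-0.1999, 0.1577, -0.0] [-0.055, -0.0689, 0.0225]
0.48 [-0.2399, 0.1893, -0.0] [-0.0678, -0.0851, 0.0323]
q [-0.19   0.373  1.742  0.     1.026 -0.702] F [0.4 2.3 3.4] Fout -2.249900739547244 T [ 0.59228649 -0.01500253 -0.05844451]
```

```bash
python3 -m jog '[[[-0.02,0.016,0,0,0,0.0005,0.1],[-0.04,0.0315,0,0,0,0.0009,0.1],[-0.04,0.0315,0,0,0,0.0009,0.1]]]' | sed -n '2p;4p';python3 -m jog '[[[-0.02,0.016,0,-0.007,-0.0088,0.001,0.1],[-0.04,0.0315,0,-0.0141,-0.0178,0.0025,0.1],[-0.04,0.0315,0,-0.0141,-0.0178,0.0025,0.1]]]' | sed -n '2p;4p'; python3 - <<'E'
from arc import *
arc([.24,.32,.4,.5,.6,.7],.0857,.5118)
E
```

```text
position: [0.5387, -0.0345, 0.1194]
wrist_force: [-1.2, 0.4, 3.7]
position: [0.5364, -0.0412, 0.1183]
wrist_force: [-0.9, -0.9, 7.5]
0.24 [-0.0402, 0.0323, -0.0007] [-0.0107, -0.015, 0.0006]
0.32 [-0.0802, 0.0638, -0.0007] [-0.0247, -0.0328, 0.0034]
0.4 [-0.1201, 0.0954, -0.0007] [-0.0386, -0.0504, 0.008]
0.5 [-0.1701, 0.1349, -0.0006] [-0.0556, -0.0718, 0.0162]
0.6 [-0.22, 0.1744, -0.0006] [-0.072, -0.0925, 0.027]
0.7 [-0.27, 0.2138, -0.0006] [-0.0876, -0.1123, 0.0405]
q [-0.323  0.359  1.788  0.19   0.992 -0.938] F [-0.9 -0.9  7.5] Fout 1.1768936426984886 T [0.0439017  0.22292188 0.01450796]
```

```bash
python3 -m jog '[[[-0.04,0.032,0,-0.011,-0.015,-0.004,0.1],[-0.08,0.064,0,-0.025,-0.033,-0.002,0.1],[-0.12,0.095,0,-0.039,-0.05,0.003,0.1],[-0.17,0.135,0,-0.056,-0.072,0.011,0.1],[-0.22,0.174,0,-0.072,-0.093,0.022,0.1],[-0.27,0.214,0,-0.088,-0.112,0.035,0.1],[-0.27,0.214,0,-0.088,-0.112,0.035,0.1],[-0.27,0.214,0,-0.088,-0.112,0.035,0.1]]]' ; python3 - <<'E'
from arc import *
arc([.8,.9,1.0,1.1,1.2],.087,.5118)
E
```

```text
time_s: 14.95
position: [0.5202, -0.0794, 0.0994]
tool_rot: [-1.45, -2.469, -1.033]
wrist_force: [-2.5, -4.8, 4.6]
grip_width: 0.106
0.8 [-0.051, 0.0389, -0.0022] [-0.0164, -0.0199, -0.0006]
0.9 [-0.1009, 0.0785, -0.0023] [-0.0342, -0.0423, 0.0038]
1.0 [-0.1508, 0.118, -0.0023] [-0.0517, -0.0643, 0.011]
1.1 [-0.2007, 0.1575, -0.0024] [-0.0687, -0.0856, 0.0209]
1.2 [-0.2506, 0.1971, -0.0024] [-0.0849, -0.106, 0.0335]
q [-0.77   0.528  1.858  0.707  1.167 -1.703] F [-2.5 -4.8  4.6] Fout 5.382791653887652 T [-0.34733101  0.28216283  0.12671017]
```

```bash
python3 -m jog '[[[-0.05,0.039,0,-0.016,-0.02,-0.001,0.1],[-0.1,0.078,0,-0.034,-0.042,0.003,0.1],[-0.15,0.118,0,-0.052,-0.064,0.01,0.1],[-0.2,0.157,0,-0.069,-0.086,0.02,0.1],[-0.2,0.157,0,-0.069,-0.086,0.02,0.1],[-0.2,0.157,0,-0.069,-0.086,0.02,0.1]]]' ; python3 - <<'E'
from arc import *
arc([1.1,1.2],.087,.5118)
cv2.imwrite("pics/s2.png",cv2.resize(env.snapshot("side")[170:320,190:390],(800,600)))
E
```

```text
time_s: 15.55
position: [0.5123, -0.0991, 0.0725]
tool_rot: [-1.297, -2.208, -1.553]
wrist_force: [-3.9, -7.7, 2.8]
grip_width: 0.108
1.1 [-0.0008, 0.0, -0.0023] [0.002, 0.0023, -0.0013]
1.2 [-0.0507, 0.0396, -0.0023] [-0.016, -0.0204, 0.0002]
q [-0.964  0.819  1.802  0.858  1.417 -2.033] F [-3.9 -7.7  2.8] Fout 8.613077122856595 T [-0.46989405  0.30305044  0.18319595]
```

View pics/s2.png

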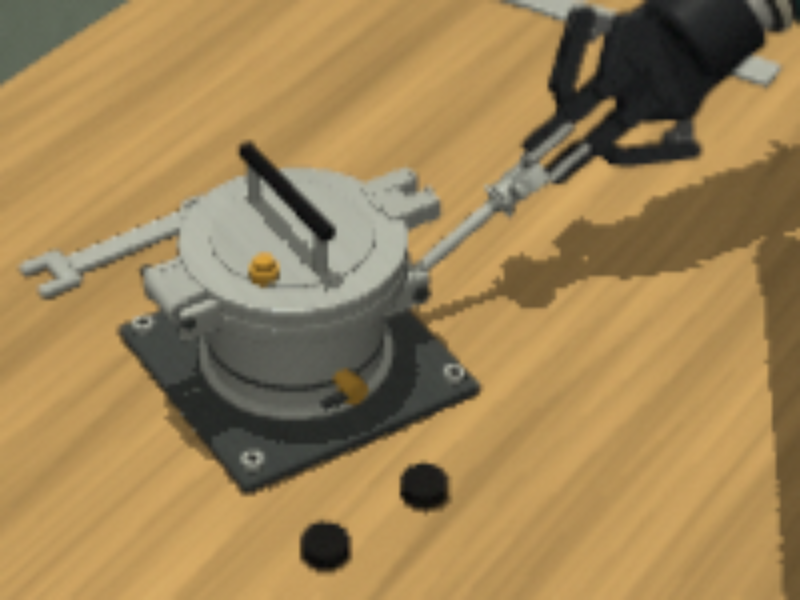

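```bash
python3 -m jog '[[[0,0,0,0.002,0.0023,0,0.1],[0,0,0,0.002,0.0023,0,0.6],[0,0,0,0.002,0.0023,0,0.6],[0,0,0,0.002,0.0023,0,0.6],[0,0,0,0.002,0.0023,-0.15,0.6],[0,0,0,0.002,0.0023,-0.25,0.6],[0,0,0,0.002,0.0023,-0.25,0.6]]]' ; python3 - <<'E'
from arc import *
# hover over shank, tilt .3
s=env.sense();R0=R.from_rotvec(s["tool_rot"])
ax=np.cross([0,0,1],U)
def tgt(r,z,tilt,jy):
    return np.array([.5418,-.0273,0])+r*U+[0,0,z], R.from_rotvec(ax*tilt)*Rdown(jy)
goal(*tgt(.13,.17,.7,.1)); goal(*tgt(.075,.16,.3,-.39))
E
```

```text
time_s: 16.3
position: [0.4881, -0.1622, 0.1104]
tool_rot: [-1.297, -2.215, -1.555]
wrist_force: [0.6, -0.1, -0.2]
grip_width: 0.601
turn [ 0.1654 -0.1936  0.2593] shift [ 0.1281  0.1535 -0.0457]
turn [ 0.2313 -0.4705  0.5426] shift [0.162  0.1955 0.1327]
```

```bash
python3 -m jog '[[[0.165,-0.194,0.26,0.128,0.153,-0.046,0],[0.165,-0.194,0.26,0.128,0.153,-0.046,0],[0.165,-0.194,0.26,0.128,0.153,-0.046,0],[0.231,-0.47,0.543,0.162,0.195,0.133,0],[0.231,-0.47,0.543,0.162,0.195,0.133,0],[0.231,-0.47,0.543,0.162,0.195,0.133,0],[0.231,-0.47,0.543,0.162,0.195,0.133,0],[0.231,-0.47,0.543,0.162,0.195,0.133,0],[0.231,-0.47,0.543,0.162,0.195,0.133,0],[0.231,-0.47,0.543,0.162,0.195,0.133,0]]]' 60; python3 - <<'E'
from arc import *
ax=np.cross([0,0,1],U)
def tgt(r,z,tilt,jy):
    return np.array([.5418,-.0273,0])+r*U+[0,0,z], R.from_rotvec(ax*tilt)*Rdown(jy)
for r,z in((.065,.09),(.062,.065),(.058,.05),(.055,.042)): goal(*tgt(r,z,.3,-.39))
E
```

```text
time_s: 17.3
position: [0.5125, -0.0914, 0.1592]
tool_rot: [-2.441, -1.648, -0.374]
wrist_force: [0.2, -0.3, 0.0]
grip_width: 0.001
turn [-0.0034 -0.0037  0.0039] shift [-0.0523  0.0099  0.2254]
turn [-0.0034 -0.0037  0.0039] shift [-0.0679  0.0102  0.3079]
turn [-0.0034 -0.0037  0.0039] shift [-0.0702  0.0105  0.3596]
turn [-0.0034 -0.0037  0.0039] shift [-0.0687  0.0107  0.388 ]
```

```bash
python3 -m jog '[[[0,0,0,-0.052,0.01,0.1,0],[0,0,0,-0.052,0.01,0.2,0],[0,0,0,-0.06,0.01,0.25,0],[0,0,0,-0.068,0.01,0.28,0],[0,0,0,-0.068,0.01,0.308,0],[0,0,0,-0.07,0.01,0.335,0],[0,0,0,-0.07,0.01,0.36,0],[0,0,0,-0.07,0.01,0.36,0]]]'; python3 - <<'E'
from arc import *
print(env.sense()["wrist_force"])
cv2.imwrite("pics/s3.png",cv2.resize(env.snapshot("side")[170:320,190:390],(800,600)))
E
```

```text
time_s: 18.1
position: [0.5194, -0.0822, 0.0496]
tool_rot: [-2.445, -1.641, -0.372]
wrist_force: [0.5, -0.6, -0.3]
grip_width: -0.003
[ 0.53832952 -0.60718123 -0.32811766]
```

View pics/s3.png

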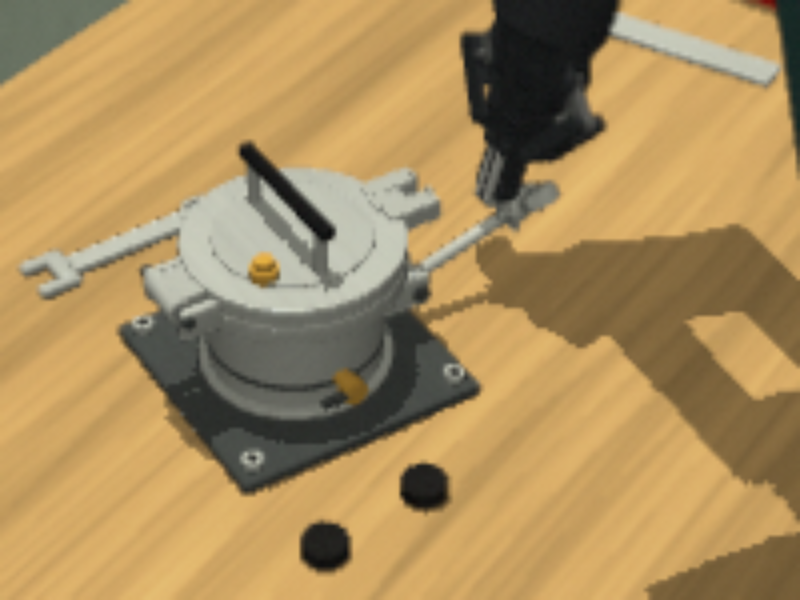

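```bash
for i in 1 2; do python3 -m jog '[[[0,0,0,0.002,0,0.01,0],[0,0,0,0.004,0,0.02,0],[0,0,0,0.004,0,0.02,0]]]'|sed -n '2p;4p'; done; python3 - <<'E'
from arc import *
s=env.sense();c=cal("side");print(proj([s["position"]],c),s["position"]-[.5418,-.0273,0],(s["position"]-[.5418,-.0273,0])@U)
cv2.imwrite("pics/s4.png",cv2.resize(env.snapshot("side")[195:270,270:370],(800,600)))
for th in(1.1,1.3,1.5,1.6): print(th,proj([np.array([.5418,-.0273,.034])+.112*(np.sin(th)*U+np.cos(th)*np.array([0,0,1]))],c))
E
```

```text
position: [0.5209, -0.0796, 0.0447]
wrist_force: [-0.6, 0.3, -0.2]
position: [0.5218, -0.0768, 0.0391]
wrist_force: [-0.1, -0.7, -0.0]
[[307.69843964 231.32195428]] [-0.02000273 -0.04951629  0.03910472] 0.05340259311648055
1.1 [[323.0991306  211.79616506]]
1.3 [[325.20046838 217.15387889]]
1.5 [[325.91701747 223.26300441]]
1.6 [[325.76013946 226.52284241]]
```

View pics/s4.png

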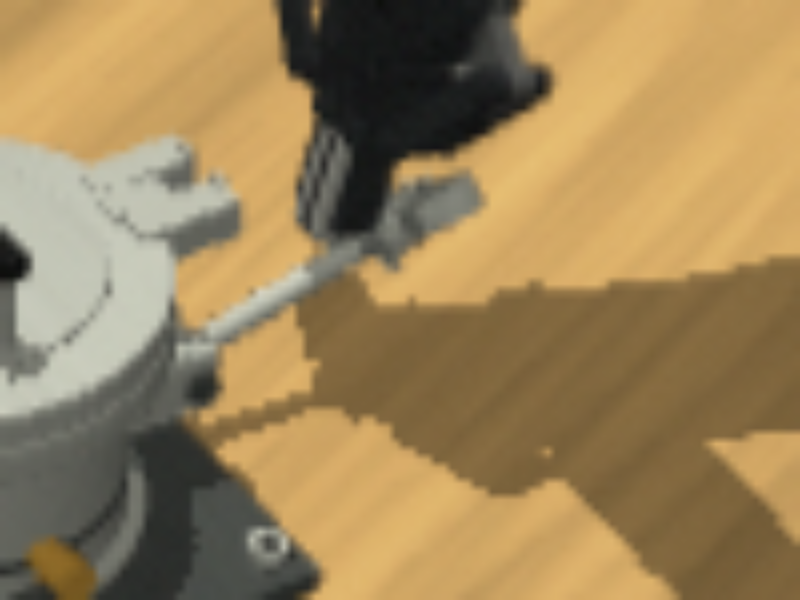

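```bash
python3 - <<'E'
from arc import *
s=env.sense();c=cal("side");R0=R.from_rotvec(s["tool_rot"])
f=lambda P:((proj(P,c)-[270,195])*8).round(0).tolist()
print("axis",R0.as_matrix()[:,2].round(2),"x",R0.as_matrix()[:,0].round(2))
print("tool z -0,-20,-50,-73",f(s["position"]+R0.apply([[0,0,0],[0,0,-.02],[0,0,-.05],[0,0,-.073]])))
print("x±11",f(s["position"]+R0.apply([[.011,0,0],[-.011,0,0],[0,.008,0],[0,-.008,0]])))
print("pivot,r50,r77 at 1.3",f([np.array([.5418,-.0273,.034])+r*(np.sin(1.3)*U+np.cos(1.3)*np.array([0,0,1])) for r in(0,.05,.077,.1,.112)]))
print("camC",ray((280,210),c)[0])
E
```

```text
axis [ 0.11  0.28 -0.95] x [0.36 0.88 0.3 ]
tool z -0,-20,-50,-73 [[302.0, 290.0], [319.0, 238.0], [345.0, 159.0], [365.0, 97.0]]
x±11 [[275.0, 293.0], [328.0, 287.0], [288.0, 277.0], [315.0, 303.0]]
pivot,r50,r77 at 1.3 [[165.0, 359.0], [290.0, 277.0], [356.0, 233.0], [413.0, 196.0], [442.0, 177.0]]
camC [-0.02094509  0.79715442  0.87397459]
```

```bash
python3 - <<'E'
from arc import *
a=env.snapshot("wrist");b=env.snapshot("top")[195:255,255:325]
o=np.zeros((600,800,3),np.uint8);o[:330,:440]=cv2.resize(a,(440,330));o[:308,440:800]=cv2.resize(b,(360,308),interpolation=cv2.INTER_CUBIC)
o[335:600,:440]=cv2.resize(a[150:325,130:420],(440,265))
d=env.snapshot("side")[195:255,280:350];o[312:600,440:776]=cv2.resize(d,(336,288),interpolation=cv2.INTER_CUBIC)
cv2.imwrite("pics/m1.png",o)
c=cal("wrist");s=env.sense();print(proj([s["position"]],c),proj([np.array([.5418,-.0273,.034])+r*(np.sin(1.35)*U+np.cos(1.35)*np.array([0,0,1])) for r in(0,.077,.112)],c))
E
```

```text
[[281.22254889 248.10063372]] [[280.34845597 158.88723486]
 [279.70702667 289.73668203]
 [279.37592873 357.45827258]]
```

View pics/m1.png

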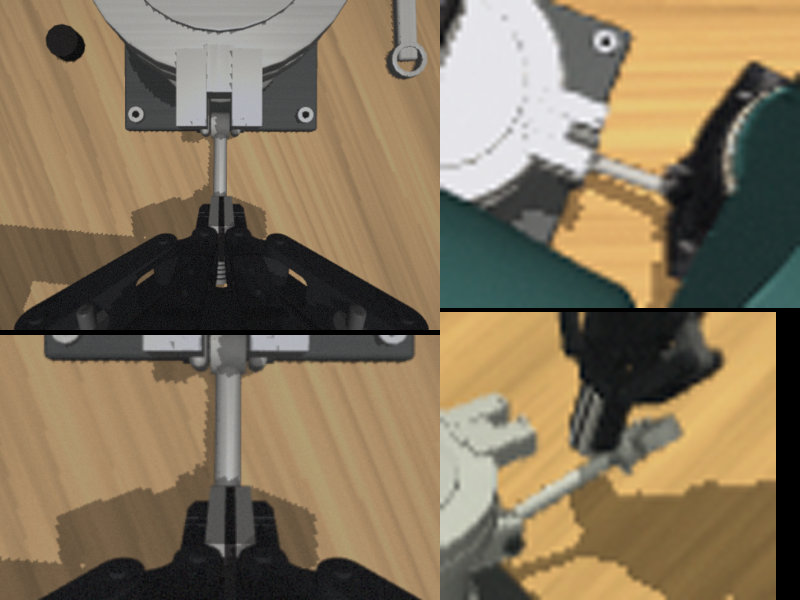

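```bash
for i in 1 2 3; do python3 -m jog '[[[0,0,0,0.003,0,0.01,0],[0,0,0,0.003,0,0.01,0]]]'|sed -n '2p;4p'; done; python3 - <<'E'
from arc import *
cv2.imwrite("pics/s5.png",env.snapshot("side")[195:270,270:370])
a=cv2.imread("pics/s4.png");b=cv2.resize(cv2.imread("pics/s5.png"),(800,600));d=cv2.absdiff(a,b).sum(2)
ys,xs=np.where(d>120);print(len(ys),ys.min() if len(ys) else 0)
# shank: rows of bright pixels per col
g=lambda im,x:[int(y) for y in np.where(cv2.cvtColor(im,cv2.COLOR_BGR2HSV)[:,x,1]<60)[0][[0,-1]]] if (cv2.cvtColor(im,cv2.COLOR_BGR2HSV)[:,x,1]<60).any() else None
for x in(440,460,475): print(x,g(a,x),g(b,x))
E
```

```text
position: [0.5225, -0.0753, 0.0366]
wrist_force: [0.3, -0.9, 0.3]
position: [0.5233, -0.0736, 0.034]
wrist_force: [-0.1, -0.0, -0.4]
position: [0.5238, -0.0719, 0.0314]
wrist_force: [-0.1, 0.4, -0.1]
21869 0
440 [0, 226] [0, 237]
460 [0, 215] [0, 229]
475 [0, 207] [0, 221]
```

```bash
python3 - <<'E'
from arc import *
s=env.sense();c=cal("side");R0=R.from_rotvec(s["tool_rot"])
im=cv2.resize(env.snapshot("side")[190:280,250:370],(800,600),interpolation=cv2.INTER_CUBIC)
f=lambda P:((proj(P,c)-[250,190])*800/120)
def dot(P,col):
    for q in f(P): cv2.circle(im,tuple(int(v) for v in q),3,col,-1)
dot(s["position"]+R0.apply([[0,0,0],[.011,0,0],[-.011,0,0],[0,0,-.05]]),(0,0,255))
for th,col in((1.3,(0,255,0)),(1.5,(255,0,0))):
    dot([np.array([.5418,-.0273,.034])+r*(np.sin(th)*U+np.cos(th)*np.array([0,0,1])) for r in(0,.03,.06,.078,.112)],col)
dot(pot([[-.085,-.085,.01],[-.085,.085,.01],[-.084,.02,.108],[-.084,-.02,.108],[.004,.05,.142],[.004,-.05,.142]],*V),(255,0,255))
cv2.imwrite("pics/s6.png",im)
E
```

```text
(no output)
```

View pics/s6.png

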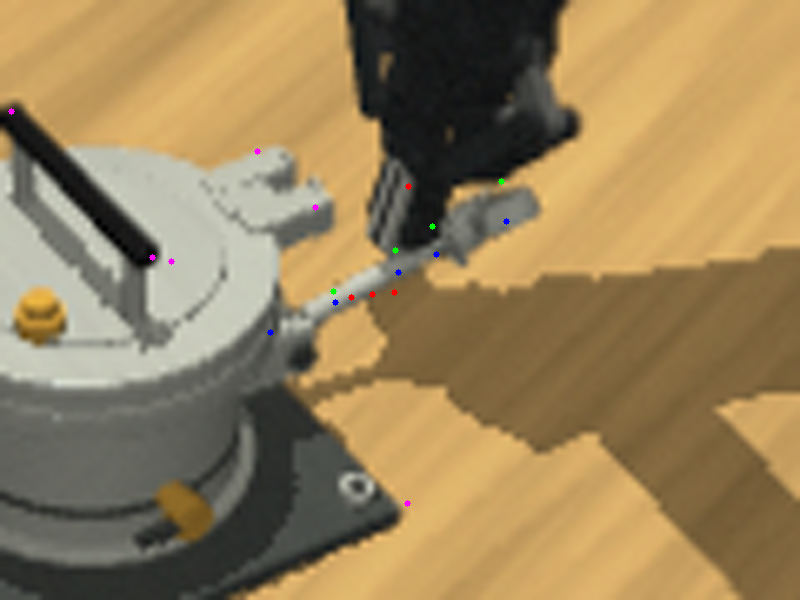

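```bash
for i in 1 2 3 4; do python3 -m jog '[[[0,0,0,0.003,0,0.01,0],[0,0,0,0.003,0,0.01,0]]]'|sed -n '2p;4p'; done; python3 - <<'E'
from arc import *
b=cv2.resize(env.snapshot("side")[195:270,270:370],(800,600));a=cv2.imread("pics/s4.png")
g=lambda im,x:int(np.where(cv2.cvtColor(im,cv2.COLOR_BGR2HSV)[:,x,1]<60)[0][-1])
for x in(440,460,475): print(x,g(a,x),g(b,x))
E
```

```text
position: [0.5246, -0.0705, 0.0289]
wrist_force: [-0.0, 0.4, -1.2]
position: [0.5251, -0.0686, 0.0262]
wrist_force: [-0.0, 0.3, 0.3]
position: [0.5258, -0.067, 0.0236]
wrist_force: [0.7, 0.9, -1.8]
position: [0.5265, -0.0655, 0.0211]
wrist_force: [0.4, 0.5, 0.3]
440 226 270
460 215 264
475 207 261
```

```bash
for i in 1 2 3; do python3 -m jog '[[[0,0,0,0.002,0,0.007,0],[0,0,0,0.002,0,0.007,0]]]'|sed -n '2p;4p'; done; python3 - <<'E'
from arc import *
b=cv2.resize(env.snapshot("side")[195:270,270:370],(800,600))
g=lambda im,x:int(np.where(cv2.cvtColor(im,cv2.COLOR_BGR2HSV)[:,x,1]<60)[0][-1])
for x in(440,460,475): print(x,g(b,x))
E
```

```text
position: [0.5271, -0.0645, 0.0194]
wrist_force: [-0.3, 0.5, 0.3]
position: [0.5278, -0.0638, 0.0177]
wrist_force: [-0.6, -2.4, 3.3]
position: [0.5292, -0.064, 0.0168]
wrist_force: [-3.7, -6.7, 14.1]
440 274
460 269
475 263
```

```bash
cat > lid.py <<'E'
from arc import *
Y=np.cross([0,0,1.],-U)  # pot y
BO=np.array([.5418,-.0273,0]); HG=BO-U*.170+[0,0,.096]
def lidpose(th,tilt,back=0):  # bar at lid angle th; tool tilt (+ = back leaning to front)
    b0=np.array([0,0,.046])+U*.082
    b=HG+R.from_rotvec(Y*th).apply(b0)
    Rt=R.from_rotvec(-Y*tilt)*Rdown(1.18)
    return b+Rt.apply([0,0,.019-back]),Rt
def show(l):
    for a in l: print(a,end=" ");goal(*lidpose(*a))
E
python3 -m jog '[[[0,0,0,0,0,-0.1,0],[0,0,0,0,0,-0.25,0],[0,0,0,0,0,-0.4,0],[0,0,0,0,0,-0.5,0.45],[0,0,0,0,0,-0.5,0.45]]]' 40; python3 - <<'E'
from lid import *
b,_=lidpose(0,0);print(b,lidpose(.5,0)[0])
print(np.cross([0,0,1],U),-Y); show([(0,.35,.1)])
E
```

```text
time_s: 21.65
position: [0.5139, -0.1065, 0.1629]
tool_rot: [-2.452, -1.645, -0.379]
wrist_force: [1.0, -0.6, -0.4]
grip_width: 0.331
[0.57532138 0.05406533 0.123     ] [0.58754595 0.0837376  0.15668169]
[ 0.92460601 -0.38092482  0.        ] [ 0.92460601 -0.38092482 -0.        ]
(0, 0.35, 0.1) turn [-0.0213  0.0254 -0.998 ] shift [ 0.5132 -0.0131 -0.0323]
```

```bash
python3 -m jog '[[[0,0,-0.1,0,0,-0.12,0.45],[-0.02,0.025,-0.998,0.2,-0.013,-0.1,0.45],[-0.02,0.025,-0.998,0.4,-0.013,-0.05,0.45],[-0.02,0.025,-0.998,0.513,-0.013,-0.032,0.45],[-0.02,0.025,-0.998,0.513,-0.013,-0.032,0.45],[-0.02,0.025,-0.998,0.513,-0.013,-0.032,0.45],[-0.02,0.025,-0.998,0.513,-0.013,-0.032,0.45],[-0.02,0.025,-0.998,0.513,-0.013,-0.032,0.45],[-0.02,0.025,-0.998,0.513,-0.013,-0.032,0.45],[-0.02,0.025,-0.998,0.513,-0.013,-0.032,0.45],[-0.02,0.025,-0.998,0.513,-0.013,-0.032,0.45],[-0.02,0.025,-0.998,0.513,-0.013,-0.032,0.45],[-0.02,0.025,-0.998,0.513,-0.013,-0.032,0.45]]]'; python3 - <<'E'
from lid import *
show([(0,.35,.1),(0,.35,.0)]);print(env.sense()["q"])
E
```

```text
time_s: 22.95
position: [0.5619, 0.0309, 0.2133]
tool_rot: [0.594, 2.981, 0.53]
wrist_force: [-0.2, 0.2, 0.5]
grip_width: 0.449
(0, 0.35, 0.1) turn [-0.0004 -0.0068 -0.0027] shift [-0.0119  0.0017 -0.0166]
(0, 0.35, 0.0) turn [-0.0004 -0.0068 -0.0027] shift [-0.0154  0.0019  0.3167]
[-0.31626076  0.26837925  1.69949252  0.37835953  1.18421376 -1.63983788]
```

```bash
python3 -m jog '[[[0,0,0,-0.015,0.002,0.12,0.45],[0,0,0,-0.015,0.002,0.22,0.45],[0,0,0,-0.015,0.002,0.28,0.45],[0,0,0,-0.015,0.002,0.312,0.45],[0,0,0,-0.015,0.002,0.312,0.45]]]'; python3 -m jog '[[[0,0,0,0,0,0,0.2],[0,0,0,0,0,0,0.2],[0,0,0,0,0,0,0.05],[0,0,0,0,0,0,0.05],[0,0,0,0,0,0,0.05]]]' 40; python3 - <<'E'
from lid import *
a=env.sense();print(np.round(a["q"],3),a["ft_torque"]);show([(t,.35-t) for t in(0,.1,.2,.3,.4,.5,.6)])
E
```

```text
time_s: 23.45
position: [0.5773, 0.0599, 0.1252]
tool_rot: [0.592, 2.982, 0.53]
wrist_force: [0.3, -0.8, 0.3]
grip_width: 0.445
time_s: 23.95
position: [0.5785, 0.059, 0.1269]
tool_rot: [0.59, 2.979, 0.528]
wrist_force: [0.8, 0.6, 0.2]
grip_width: 0.053
[-0.256  0.388  1.771  0.421  0.985 -1.671] [-0.16867219  0.11390557 -0.00419118]
(0, 0.35) turn [-0.0003 -0.0052 -0.0011] shift [ 0.0034 -0.001   0.0096]
(0.1, 0.24999999999999997) turn [ 0.0634 -0.0052 -0.0008] shift [ 0.0036  0.0174 -0.01  ]
(0.2, 0.14999999999999997) turn [ 0.1271 -0.0053 -0.0006] shift [ 0.0038  0.0377 -0.0275]
(0.3, 0.04999999999999999) turn [ 0.1907 -0.0053 -0.0003] shift [ 0.004   0.0597 -0.043 ]
(0.4, -0.050000000000000044) turn [ 0.2544 -0.0053 -0.    ] shift [ 0.0041  0.083  -0.0562]
(0.5, -0.15000000000000002) turn [ 3.18e-01 -5.30e-03  2.00e-04] shift [ 0.0042  0.1076 -0.067 ]
(0.6, -0.25) turn [ 0.3817 -0.0053  0.0005] shift [ 0.0043  0.1331 -0.0753]
```

```bash
python3 - <<'E'
from lid import *
s=env.sense();c=cal("side");R0=R.from_rotvec(s["tool_rot"])
im=env.snapshot("side");P=s["position"]+R0.apply([[0,0,0],[0,0,-.019],[0,0,-.07]])
d=im[170:270,210:310];d=cv2.resize(d,(600,600),interpolation=cv2.INTER_CUBIC)
for q,col in zip((proj(P,c)-[210,170])*6,[(0,0,255),(0,255,0),(255,0,0)]): cv2.circle(d,tuple(int(v) for v in q),3,col,-1)
w=env.snapshot("wrist");o=np.zeros((600,800,3),np.uint8);o[:,:470]=d[:,80:550];o[:248,470:]=cv2.resize(w,(330,248));o[250:600,470:]=cv2.resize(w[100:312,180:380],(330,350))
cv2.imwrite("pics/m2.png",o)
E
```

```text
(no output)
```

View pics/m2.png

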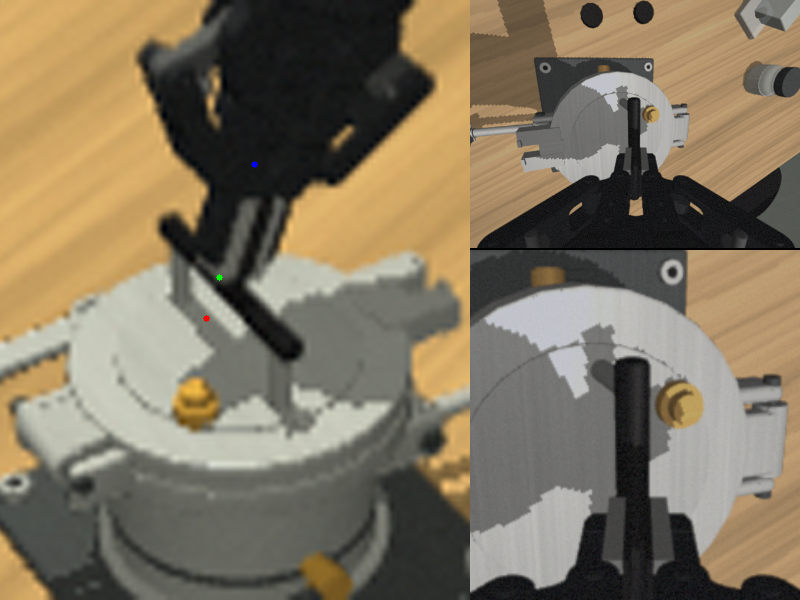

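```bash
python3 -m jog '[[[0,0,0,0,0,0,0.35],[0,0,0,0,0,0,0.35],[0,0,0,0.003,0,0.015,0.35],[0,0,0,0.003,0,0.03,0.35],[0,0,0,0.003,0,0.045,0.35],[0,0,0,0.003,0,0.045,0.35]]]' 40; python3 -m jog '[[[0,0,0,0,0,0,0],[0,0,0,0,0,0,0],[0,0,0,0,0,0,0],[0,0,0,0,0,0,0]]]' 40
```

```text
time_s: 24.65
position: [0.5785, 0.0643, 0.1129]
tool_rot: [0.59, 2.981, 0.529]
wrist_force: [-0.4, -0.5, 0.3]
grip_width: 0.352
time_s: 25.05
position: [0.5784, 0.0627, 0.1133]
tool_rot: [0.589, 2.981, 0.525]
wrist_force: [-2.9, -5.6, -1.9]
grip_width: 0.106
```

```bash
cat >> lid.py <<'E'
def rig(l,k=1.0):  # rotate current pose rigidly about hinge by th; orientation by k*th about the bar (32mm behind TCP)
    s=env.sense();R0=R.from_rotvec(s["tool_rot"]);p=s["position"];b=p-R0.apply([0,0,.03])
    for th in l:
        Rr=R.from_rotvec(Y*th*k);bn=HG+R.from_rotvec(Y*th).apply(b-HG);pn=bn+Rr.apply(p-b)
        t=(R0.inv()*Rr*R0).as_rotvec()/(np.pi/2);d=R0.inv().apply(pn-p)/.3
        print(th,t.round(3).tolist(),d.round(4).tolist())
    bb=b-HG;print("bar rel hinge r",np.linalg.norm(bb[[0,1]]@U[:2]),bb[2],"lid ang",.5112-np.arctan2(bb[2],bb@U) if 0 else np.arctan2(bb[2],bb@U)-np.arctan2(.046,.082),"q",np.round(s["q"],2),"F",np.round(s["wrist_force"],1))
E
python3 - <<'E'
from lid import *
rig([.1,.2,.3,.4,.5])
E
```

```text
0.1 [0.064, -0.0, 0.001] [0.0002, 0.0147, -0.0202]
0.2 [0.127, -0.0, 0.001] [0.0004, 0.0313, -0.0388]
0.3 [0.191, -0.0, 0.002] [0.0006, 0.0498, -0.0556]
0.4 [0.255, -0.0, 0.002] [0.0007, 0.0698, -0.0705]
0.5 [0.318, -0.0, 0.003] [0.0009, 0.0912, -0.0834]
bar rel hinge r 0.08308504967860525 0.045492614903313716 lid ang -0.010276038527298859 q [-0.25  0.41  1.78  0.43  0.96 -1.68] F [-2.9 -5.6 -1.9]
```

```bash
python3 -m jog '[[[0,0,0,0,0,0,0],[0.064,0,0.001,0,0.0147,-0.0202,0],[0.127,0,0.001,0,0.0313,-0.0388,0],[0.191,0,0.002,0,0.0498,-0.0556,0],[0.255,0,0.002,0,0.0698,-0.0705,0],[0.318,0,0.003,0,0.0912,-0.0834,0],[0.318,0,0.003,0,0.0912,-0.0834,0],[0.318,0,0.003,0,0.0912,-0.0834,0]]]' 60;python3 - <<'E'
from lid import *
rig([.1,.2,.3,.4,.5,.6])
E
```

```text
time_s: 25.85
position: [0.5855, 0.08, 0.1465]
tool_rot: [-0.601, -3.035, 0.226]
wrist_force: [-1.3, -1.5, -1.1]
grip_width: 0.096
0.1 [0.064, 0.0, 0.001] [0.0002, 0.0149, -0.0196]
0.2 [0.127, 0.0, 0.001] [0.0004, 0.0318, -0.0377]
0.3 [0.191, 0.0, 0.002] [0.0005, 0.0503, -0.054]
0.4 [0.255, 0.0, 0.003] [0.0007, 0.0704, -0.0683]
0.5 [0.318, 0.0, 0.003] [0.0008, 0.0918, -0.0806]
0.6 [0.382, 0.0, 0.004] [0.0009, 0.1143, -0.0906]
bar rel hinge r 0.04965046703692026 0.0801720976396823 lid ang 0.5050766989367041 q [ 0.1   0.46  1.53 -0.13  1.24 -1.03] F [-1.3 -1.5 -1.1]
```

```bash
cat >> lid.py <<'E'
def knob():
    c=cal("side");k0=at((255.7,240),.106,c)
    hsv=cv2.cvtColor(env.snapshot("side"),cv2.COLOR_BGR2HSV)[150:300,180:320]
    m=((hsv[...,0]>12)&(hsv[...,0]<32)&(hsv[...,1]>195)&(hsv[...,2]>110)).astype(np.uint8)
    n,_,st,ce=cv2.connectedComponentsWithStats(m)
    print("orange",[(int(a[4]),(ce[i]+[180,150]).round(1).tolist()) for i,a in enumerate(st) if i and a[4]>8])
    for th in(0,.4,.5,.6,1,1.2,1.4,1.6): print(th,proj([HG+R.from_rotvec(Y*th).apply(k0-HG)],c)[0].round(1),end=" ")
    print()
E
python3 - <<'E'
from lid import *
knob()
E
```

```text
orange []
0 [255.7 240. ] 0.4 [252.4 234.6] 0.5 [251.1 233.7] 0.6 [249.7 232.8] 1 [242.7 231.4] 1.2 [238.6 231.9] 1.4 [234.4 233.2] 1.6 [230.2 235.2]
```

```bash
python3 - <<'E'
from lid import *
a=cv2.imread("pics/side0.png");H=cv2.cvtColor(a,cv2.COLOR_BGR2HSV);print(H[234:240,253:260].reshape(-1,3)[::4].tolist(),H[230:240,120:124].mean((0,1)))
b=env.snapshot("side");cv2.imwrite("pics/s7.png",b);H=cv2.cvtColor(b,cv2.COLOR_BGR2HSV)
m=((H[...,1]>165)&(H[...,0]>8)&(H[...,0]<35)).astype(np.uint8)[150:300,180:330]
n,_,st,ce=cv2.connectedComponentsWithStats(m)
print([(int(x[4]),(ce[i]+[180,150]).round(1).tolist()) for i,x in enumerate(st) if i and x[4]>5])
E
```

```text
[[20, 116, 191], [19, 175, 204], [20, 184, 206], [19, 151, 150], [19, 181, 151], [20, 135, 194], [19, 181, 111], [19, 185, 157], [20, 182, 167], [20, 187, 123], [20, 186, 107]] [ 36.475  67.1   122.425]
[(40, [249.7, 231.6]), (41, [277.4, 266.2])]
```

```bash
python3 -m jog '[[[0.064,0,0.001,0,0.0149,-0.0196,0],[0.127,0,0.001,0,0.0318,-0.0377,0],[0.191,0,0.002,0,0.0503,-0.054,0],[0.255,0,0.003,0.0007,0.0704,-0.0683,0],[0.318,0,0.003,0.0008,0.0918,-0.0806,0],[0.382,0,0.004,0.0009,0.1143,-0.0906,0],[0.382,0,0.004,0.0009,0.1143,-0.0906,0],[0.382,0,0.004,0.0009,0.1143,-0.0906,0]]]' 60;python3 - <<'E'
from lid import *
rig([.1,.2,.3,.4,.5],.5)
E
```

```text
time_s: 26.75
position: [0.5998, 0.1151, 0.1678]
tool_rot: [-0.549, -2.733, 1.073]
wrist_force: [-3.2, 0.6, 1.7]
grip_width: 0.095
0.1 [0.032, -0.0, 0.0] [0.0003, 0.0198, -0.0192]
0.2 [0.064, -0.0, 0.001] [0.0005, 0.0414, -0.036]
0.3 [0.095, -0.0, 0.001] [0.0007, 0.0645, -0.0504]
0.4 [0.127, -0.0, 0.002] [0.0008, 0.0889, -0.0621]
0.5 [0.159, -0.0, 0.002] [0.001, 0.1143, -0.0712]
bar rel hinge r 0.0042406903499313696 0.0937637749002331 lid ang 1.104762199561073 q [ 0.39  0.76  1.15 -0.51  1.78 -0.75] F [-3.2  0.6  1.7]
```

```bash
python3 - <<'E'
from lid import *
rig([.1,.2,.3,.4,.5],.85)
E
```

```text
0.1 [0.054, -0.0, 0.001] [0.0003, 0.0163, -0.0194]
0.2 [0.108, -0.0, 0.001] [0.0005, 0.0345, -0.037]
0.3 [0.162, -0.0, 0.002] [0.0007, 0.0542, -0.0525]
0.4 [0.216, -0.0, 0.003] [0.0009, 0.0754, -0.0659]
0.5 [0.271, -0.0, 0.004] [0.001, 0.0978, -0.0769]
bar rel hinge r 0.0042406903499313696 0.0937637749002331 lid ang 1.104762199561073 q [ 0.39  0.76  1.15 -0.51  1.78 -0.75] F [-3.2  0.6  1.7]
```

```bash
python3 -m jog '[[[0.054,0,0.001,0,0.0163,-0.0194,0],[0.108,0,0.001,0.0005,0.0345,-0.037,0],[0.162,0,0.002,0.0007,0.0542,-0.0525,0],[0.216,0,0.003,0.0009,0.0754,-0.0659,0],[0.271,0,0.004,0.001,0.0978,-0.0769,0],[0.271,0,0.004,0.001,0.0978,-0.0769,0],[0.271,0,0.004,0.001,0.0978,-0.0769,0]]]' 50;python3 - <<'E'
from lid import *
rig([.05,.1],1)
E
```

```text
time_s: 27.45
position: [0.6143, 0.1497, 0.1646]
tool_rot: [-0.487, -2.393, 1.593]
wrist_force: [-1.7, 4.1, 2.0]
grip_width: 0.095
0.05 [0.032, -0.0, 0.0] [0.0001, 0.0079, -0.009]
0.1 [0.064, -0.0, 0.001] [0.0003, 0.0162, -0.0176]
bar rel hinge r 0.048907432291652765 0.08016684573050983 lid ang 1.6073570498377912 q [ 0.49  1.05  0.88 -0.76  2.15 -0.78] F [-1.7  4.1  2. ]
```

```bash
python3 -m jog '[[[0,0,0,0,0,0,0.1],[0,0,0,0,0,0,0.3],[0,0,0,0,0,0,0.3],[0,0,0,0,0,0,0.35],[0,0,0,0,0,-0.05,0.35],[0,0,0,0,0,-0.12,0.35],[0,0,0,0,0,-0.22,0.35],[0,0,0,0,0,-0.32,0.35],[0,0,0,0,0,-0.32,0.35]]]' ;python3 - <<'E'
from lid import *
s=env.sense();print(np.round(s["q"],2))
b=env.snapshot("side");cv2.imwrite("pics/s8.png",b);t=env.snapshot("top");cv2.imwrite("pics/t8.png",t);H=cv2.cvtColor(b,cv2.COLOR_BGR2HSV)
m=((H[...,1]>165)&(H[...,0]>8)&(H[...,0]<35)).astype(np.uint8)[150:300,180:330]
n,_,st,ce=cv2.connectedComponentsWithStats(m)
print([(int(x[4]),(ce[i]+[180,150]).round(1).tolist()) for i,x in enumerate(st) if i and x[4]>5]);knob()
# bystanders: change vs first top picture, away from pot/arm
a=cv2.imread("pics/top0.png")
d=(cv2.absdiff(a,t).max(2)>45).astype(np.uint8);n,_,st,ce=cv2.connectedComponentsWithStats(d)
print([(x.tolist()) for i,x in enumerate(st) if i and x[4]>12])
E
```

```text
time_s: 28.35
position: [0.6504, 0.2332, 0.2031]
tool_rot: [-0.489, -2.4, 1.593]
wrist_force: [-1.2, -0.5, -0.1]
grip_width: 0.351
[ 0.55  1.14  0.55 -0.84  2.34 -0.93]
[]
orange []
0 [255.7 240. ] 0.4 [252.4 234.6] 0.5 [251.1 233.7] 0.6 [249.7 232.8] 1 [242.7 231.4] 1.2 [238.6 231.9] 1.4 [234.4 233.2] 1.6 [230.2 235.2] 
[[0, 70, 202, 350, 37241], [197, 167, 40, 69, 1274], [158, 184, 31, 21, 315], [236, 186, 39, 12, 51], [236, 190, 57, 40, 1055], [247, 225, 27, 11, 39], [275, 226, 44, 24, 380], [228, 320, 332, 100, 24037], [247, 393, 37, 27, 625], [295, 406, 11, 14, 116], [308, 409, 7, 11, 37]]
```

```bash
python3 -m jog '[[[0,0,0,0,0,-0.05,0.35],[0,0,0,0,0,-0.05,0.35],[0,0,0,0,0,-0.05,0.35],[0,0,0,0,0,-0.05,0.35],[0,0,0,0,0,-0.05,0.35],[0,0,0,0,0,-0.05,0.35],[0,0,0,0,0,-0.05,0.35],[0,0,0,0,0,-0.05,0.35]]]' >/dev/null; python3 - <<'E'
from lid import *
for n in("top","side"):
    im=env.snapshot(n).mean(2);c=cal(n)
    for th in np.arange(1.3,1.8,.05):
        Q=[HG+R.from_rotvec(Y*th).apply(U*.082+Y*y+[0,0,.046]) for y in np.linspace(-.045,.045,13)]
        px=proj(Q,c).round().astype(int);print(n,round(th,2),[int(im[v,u]) for u,v in px])
t=env.snapshot("top").mean(2);a=cv2.imread("pics/top0.png").mean(2)
c=cal("top");px=proj(pot([[x,y,.09] for x in(-.04,0,.03) for y in(-.03,0,.03)],*V),c).round().astype(int)
print([(int(a[v,u]),int(t[v,u])) for u,v in px])
# bolt level?
for th in(0,1.2,1.6):
    px=proj([np.array([.5418,-.0273,.034])+r*(np.sin(th)*U+np.cos(th)*np.array([0,0,1])) for r in(.03,.045,.06,.095,.105)],c).round().astype(int);print(th,[(int(a[v,u]),int(t[v,u])) for u,v in px])
E
```

```text
top 1.3 [175, 179, 119, 97, 211, 118, 97, 62, 188, 178, 173, 158, 126]
top 1.35 [156, 209, 209, 67, 211, 211, 212, 72, 163, 117, 151, 149, 140]
top 1.4 [155, 212, 211, 73, 209, 212, 211, 71, 160, 149, 145, 157, 108]
top 1.45 [143, 207, 210, 123, 163, 209, 209, 117, 157, 151, 144, 141, 136]
top 1.5 [107, 194, 206, 107, 25, 168, 51, 81, 44, 112, 105, 177, 127]
top 1.55 [45, 28, 26, 28, 26, 27, 25, 23, 16, 23, 19, 33, 26]
top 1.6 [27, 32, 32, 35, 35, 45, 42, 45, 45, 41, 35, 53, 53]
top 1.65 [64, 54, 72, 47, 57, 46, 122, 94, 122, 68, 67, 64, 66]
top 1.7 [139, 155, 160, 162, 162, 165, 156, 154, 153, 157, 151, 141, 153]
top 1.75 [141, 153, 162, 163, 162, 166, 157, 156, 154, 159, 152, 142, 153]
side 1.3 [52, 52, 50, 52, 50, 51, 52, 51, 51, 50, 52, 42, 61]
side 1.35 [51, 50, 50, 50, 51, 51, 53, 53, 48, 51, 51, 50, 33]
side 1.4 [55, 50, 52, 50, 51, 51, 51, 51, 52, 50, 52, 52, 33]
side 1.45 [63, 62, 63, 54, 52, 51, 51, 52, 51, 51, 52, 50, 52]
side 1.5 [54, 54, 55, 54, 52, 51, 49, 47, 51, 51, 51, 51, 53]
side 1.55 [50, 47, 50, 50, 52, 53, 51, 49, 49, 47, 51, 51, 51]
side 1.6 [37, 37, 38, 37, 34, 37, 49, 50, 50, 50, 41, 49, 53]
side 1.65 [36, 65, 63, 57, 33, 35, 33, 37, 49, 50, 47, 46, 52]
side 1.7 [46, 65, 60, 48, 34, 34, 35, 34, 28, 48, 50, 46, 50]
side 1.75 [36, 58, 45, 46, 35, 34, 35, 33, 35, 33, 49, 50, 41]
[(186, 111), (209, 99), (209, 216), (197, 90), (196, 205), (197, 89), (209, 61), (208, 164), (208, 86)]
0 [(72, 189), (130, 101), (80, 142), (127, 151), (193, 88)]
1.2 [(150, 216), (153, 185), (159, 190), (158, 181), (156, 160)]
1.6 [(154, 174), (150, 216), (159, 216), (153, 135), (152, 189)]
```

```bash
python3 -c "
from rig import env
s=env.sense();print(s['time_s'],s['wrist_force']);print(env.hand_in())"
```

```text
29.45 [-0.77408558 -0.42138679  0.55523791]
the job is handed in; nothing more can be done
None
```

The pot is open and the job is handed in at about 29.5 s. I got no verdict back.

- **Nut:** I backed it off in steps of a twentieth of a turn, with a light outward pull of about 5 N after each one. The lip still held at about 0.55 turn and let go at about 0.60. That leaves the nut at most about 0.05 turn past the free point, as judged from the wrist angle.
- **Eyebolt:** I swung it out on the nut to about 1.1 rad and released it. I then pushed its shank down with the shut fingers until it met its stop, where the push reached about 16 N. In the last top picture the bolt lies along the line expected for 1.6 rad.
- **Lid:** I raised it by the bar to about 1.6 rad. About 0.8 s after release, with the gripper well clear, the bar still stood at about 1.55 to 1.6 rad in the top picture.

**Disagreements and limits:**
- **Fingertips:** They looked about 15 mm short of the reported TCP in the side pictures. Because of that, my first close on the bar missed. I opened, went 13 mm deeper and gripped it.
- **Eyebolt push:** The force readings stayed near zero until the bolt reached its stop, although it was moving.
- **Side view:** In the end the raised lid hid the marks I had used there, so that check gave nothing.
- **Bystanders:** I checked them only by differencing the top pictures. Beyond the pot and the arm, one small patch near the jar had changed. I took it for shadow but did not look at it closely.

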